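# Scoop a portion of walnuts into the mixing bowl

### The arm

A 6-joint arm with a two-finger parallel gripper is mounted at the origin on the work surface. World frame = base frame: x ahead of the robot, y to its left, z up, the work surface at z = 0. Lengths are in m, angles in rad, forces in N, time in s.
With the tool pointing down it reaches from about 0.3 to 0.875 m from the base axis. Payload 6.4 kg.
Tool frame: the origin (TCP) lies on the centre line of the jaws, within the pads' length; the fingertips stand 11 mm ahead of it and the grasp point (between the pads) lies 8 mm behind it; z points along the fingers, y is the line along which they close (so a half turn about z gives the same grasp; the last joint's range is limited). The gripper opens to 85 mm and grips with 20 to 120 N. Pads are 22 mm wide; open, the fingers measure 114 mm over their backs; the gripper's body (76 mm by 85 mm) begins 54 mm behind the grasp point. The pads swing forward as they close: fully open they stand 13 mm farther back than shut.
Start: joints at [0.966, 0.181, 1.607, -0, 1.354, -0.206], TCP at [0.223, 0.53, 0.242] pointing down, gripper open.
Joint ranges: [-2.99, 2.99], [-0.89, 2.07], [0.3, 2.58], [-1.14, 4.28], [0, 2.63], [-3.12, 3.12]. Speed limits (rad/s): [2.57, 2.57, 3.01, 3.14, 3.14, 3.14].

### API

Orientations are given as a rotation vector (axis times angle).
In Python, from rig import ctrl gives the robot as it stands.
- The arm moves only by the tool carry_out, never from a script. Its argument "increments" is a list of rows, each an object with "delta_rot": the turn, a rotation vector about the tool's x, y, z in degrees, a list of three; "translation": the shift along the tool's x, y, z in m, a list of three; "claw": the finger opening in m, from 0 to 0.0854. A call has 1 to 20 rows; each row is the pose to reach, as a shift and turn from the pose commanded when the call began, along the tool's axes at that moment; what a row does not reach only later rows make up. A row lasts 1/8 s, in which the tool goes at most 62.5 mm and 10.7 degrees, less where a joint would pass 70% of its speed; a pose out of reach is approached as far as the arm can. A call with a gripper value outside its range is refused whole. The fingers move at their own pace and stop on an object; the grip force is fixed at half the most. Time passes only in rows, so rows that repeat a pose let the fingers close. It gives the time, the measured TCP pose, the force, the opening and the grip force at its end, in the units of the state.
- ctrl.sense(): the state, without advancing time (a new reading comes with each control period).
- ctrl.grab_frame(name): name is "scene" or "top" or "wrist"; returns a dict with "pixels" (384x512x3 uint8, red, green, blue), "z_map" (384x512 float32, m along the optical axis (not along the pixel's ray), 0 where there is no reading), "fovy" (degrees; the focal length in pixels is half the picture's height over the tangent of half this angle, whatever the lens; pixels are square), "cx", "cy" (the principal point, pixels), "k1" (the pictures are not rectified: a ray, as slopes to the right and down, at radius r is drawn at 1 + k1 r^2 times it, then the intrinsics apply), "world_to_cam" (4x4, takes a point from world to camera coordinates). Camera axes: x right, y up, looking along -z (the intrinsics and any distortion apply to the point x, -y, -z); pixel columns grow to the right and rows downward; lengths in m; the calibration is good to about 2 mm. A picture is of the moment at which its call begins.
- ctrl.close_job(): hands the job in; it is judged then, once.
The state is a dict: "time": time; "joints": joint angles; "joint_vel": joint speeds; "joint_efforts": joint torques, N m; "tcp_pos": TCP position; "ee_rot": TCP orientation; "force": force on the tool from outside, world axes, zero at the start; "ft_torque": the same for the moment, N m; "gripper_width": finger opening in m; "finger_force": force on a finger pad.
Only numpy, scipy, OpenCV 4.12 (cv2) and the standard library are available. Lean on these libraries where they do the work, as an engineer would, in place of code of your own. Each camera call takes 0.05 s, during which the arm holds its last target. There are 200 camera calls.

### The job

With the blue scoop, transfer at least five of the seven walnuts from the steel pan into the black bowl; a walnut must never be handled with the fingers, and any you do not need stay in the pan, none spilled. Then lay the scoop flat on its blade on the green board, where it came from, and let go. Do not ram the scoop into the pan, do not shove or tip the bowl, and leave the bottle, the jar and the cup alone.

Things in the scene. Friction and masses are not known exactly. Their poses are not given: they have to be found in the camera images.
- scoop: Blue plastic hand scoop, 170 long, about 160 g (varies). Origin: under the centre of its flat blade; x towards the open mouth, z up. Blade 100 long (x) x 100 wide x 2.5 thick; a back wall and two side walls, 3 thick and 44 high (side walls step down to 24 high at x 8 and end at x 30); inside width 94
- scoop_grip (a point): Place to grip the handle: x -101, y 0, z 98 in the scoop's frame; same axes. The handle is a straight bar of 22 x 22 square section, two faces square to y; it leaves the back wall at x -52, z 28 and leans back 35 degrees from upright (115 long, along x -0.574, z 0.819); 30 of it lies beyond this point
- scoop_load (a point): Point inside the scoop 22 mm above the centre of the blade's underside
- scoop_lip (a point): Middle of the mouth's front edge, on the underside: x 50, y 0, z 0 in the scoop's frame; same axes
- pan: Fixed steel prep pan, outside 370 (its x) x 176 (its y) x 65 high, walls 5, floor 4 thick, flange 8 wide round the rim. Origin: under its centre on the table, z up. Its +x end slopes: inside, the flat floor ends at x 122 and a 45 degree ramp climbs from there to the rim at x 180. At the start all walnuts lie on the floor between x -5 and 122; the -x end is empty
- bowl: Loose black round bowl, mouth 164 across outside, 68 high, wall 4, 450 g. Origin: under its centre, z up. It stands on the table
- bowl_rim (a point): Centre of the bowl's mouth, 68 above its foot
- board: Fixed green board, 240 (its x) x 130 (its y) x 12 thick; origin under its centre on the table. The scoop starts on it, mouth roughly towards the board's +x
- oil: Bystander: amber oil bottle, 64 across, 190 high, loose; origin under its centre
- jar: Bystander: glass jar with green lid, 72 across, 100 high, loose; origin under its centre
- cup: Bystander: small black portion cup, 68 across, 45 high, loose; origin under its centre
- walnut0: Walnut in its shell, brown with a darker seam, 42 long (its x) x 34 thick, about 16 g, rolls; origin at its middle
- walnut1: Walnut in its shell, brown with a darker seam, 42 long (its x) x 34 thick, about 16 g, rolls; origin at its middle
- walnut2: Walnut in its shell, brown with a darker seam, 42 long (its x) x 34 thick, about 16 g, rolls; origin at its middle
- walnut3: Walnut in its shell, brown with a darker seam, 42 long (its x) x 34 thick, about 16 g, rolls; origin at its middle
- walnut4: Walnut in its shell, brown with a darker seam, 42 long (its x) x 34 thick, about 16 g, rolls; origin at its middle
- walnut5: Walnut in its shell, brown with a darker seam, 42 long (its x) x 34 thick, about 16 g, rolls; origin at its middle
- walnut6: Walnut in its shell, brown with a darker seam, 42 long (its x) x 34 thick, about 16 g, rolls; origin at its middle
Things that resemble listed ones, but are neither listed nor needed, are in the scene too. What is shaped like the walnut5 but pink or purple is not meant.

How it is judged:
On the way, in this order (a step that is already met when the one before it is completed fails the run):
1. the scoop carries at least one walnut clear above the pan's rim (((distance between walnut0 and scoop_load below 0.065 m and height (world z) of walnut0 above 0.11 m) or (distance between walnut1 and scoop_load below 0.065 m and height (world z) of walnut1 above 0.11 m) or (distance between walnut2 and scoop_load below 0.065 m and height (world z) of walnut2 above 0.11 m) or (distance between walnut3 and scoop_load below 0.065 m and height (world z) of walnut3 above 0.11 m) or (distance between walnut4 and scoop_load below 0.065 m and height (world z) of walnut4 above 0.11 m) or (distance between walnut5 and scoop_load below 0.065 m and height (world z) of walnut5 above 0.11 m) or (distance between walnut6 and scoop_load below 0.065 m and height (world z) of walnut6 above 0.11 m))), for 0.2 s.
2. at least five walnuts lie in the bowl ((distance between each of walnut0, walnut1, walnut2, walnut3, walnut4 and bowl_rim below 0.075 m or distance between each of walnut0, walnut1, walnut2, walnut3, walnut5 and bowl_rim below 0.075 m or distance between each of walnut0, walnut1, walnut2, walnut3, walnut6 and bowl_rim below 0.075 m or distance between each of walnut0, walnut1, walnut2, walnut4, walnut5 and bowl_rim below 0.075 m or distance between each of walnut0, walnut1, walnut2, walnut4, walnut6 and bowl_rim below 0.075 m or distance between each of walnut0, walnut1, walnut2, walnut5, walnut6 and bowl_rim below 0.075 m or distance between each of walnut0, walnut1, walnut3, walnut4, walnut5 and bowl_rim below 0.075 m or distance between each of walnut0, walnut1, walnut3, walnut4, walnut6 and bowl_rim below 0.075 m or distance between each of walnut0, walnut1, walnut3, walnut5, walnut6 and bowl_rim below 0.075 m or distance between each of walnut0, walnut1, walnut4, walnut5, walnut6 and bowl_rim below 0.075 m or distance between each of walnut0, walnut2, walnut3, walnut4, walnut5 and bowl_rim below 0.075 m or distance between each of walnut0, walnut2, walnut3, walnut4, walnut6 and bowl_rim below 0.075 m or distance between each of walnut0, walnut2, walnut3, walnut5, walnut6 and bowl_rim below 0.075 m or distance between each of walnut0, walnut2, walnut4, walnut5, walnut6 and bowl_rim below 0.075 m or distance between each of walnut0, walnut3, walnut4, walnut5, walnut6 and bowl_rim below 0.075 m or distance between each of walnut1, walnut2, walnut3, walnut4, walnut5 and bowl_rim below 0.075 m or distance between each of walnut1, walnut2, walnut3, walnut4, walnut6 and bowl_rim below 0.075 m or distance between each of walnut1, walnut2, walnut3, walnut5, walnut6 and bowl_rim below 0.075 m or distance between each of walnut1, walnut2, walnut4, walnut5, walnut6 and bowl_rim below 0.075 m or distance between each of walnut1, walnut3, walnut4, walnut5, walnut6 and bowl_rim below 0.075 m or distance between each of walnut2, walnut3, walnut4, walnut5, walnut6 and bowl_rim below 0.075 m)), for 0.2 s.
At the end, for the whole second after the job is handed in: Five or more walnuts in the bowl (middles within 75 mm of the mouth's centre), the others in the pan; bowl upright within 14 degrees; scoop released at rest on the board, flat within 7 degrees, blade centre within 70 mm lengthwise and 50 mm across of the board's centre ((distance between each of walnut0, walnut1, walnut2, walnut3, walnut4 and bowl_rim below 0.075 m or distance between each of walnut0, walnut1, walnut2, walnut3, walnut5 and bowl_rim below 0.075 m or distance between each of walnut0, walnut1, walnut2, walnut3, walnut6 and bowl_rim below 0.075 m or distance between each of walnut0, walnut1, walnut2, walnut4, walnut5 and bowl_rim below 0.075 m or distance between each of walnut0, walnut1, walnut2, walnut4, walnut6 and bowl_rim below 0.075 m or distance between each of walnut0, walnut1, walnut2, walnut5, walnut6 and bowl_rim below 0.075 m or distance between each of walnut0, walnut1, walnut3, walnut4, walnut5 and bowl_rim below 0.075 m or distance between each of walnut0, walnut1, walnut3, walnut4, walnut6 and bowl_rim below 0.075 m or distance between each of walnut0, walnut1, walnut3, walnut5, walnut6 and bowl_rim below 0.075 m or distance between each of walnut0, walnut1, walnut4, walnut5, walnut6 and bowl_rim below 0.075 m or distance between each of walnut0, walnut2, walnut3, walnut4, walnut5 and bowl_rim below 0.075 m or distance between each of walnut0, walnut2, walnut3, walnut4, walnut6 and bowl_rim below 0.075 m or distance between each of walnut0, walnut2, walnut3, walnut5, walnut6 and bowl_rim below 0.075 m or distance between each of walnut0, walnut2, walnut4, walnut5, walnut6 and bowl_rim below 0.075 m or distance between each of walnut0, walnut3, walnut4, walnut5, walnut6 and bowl_rim below 0.075 m or distance between each of walnut1, walnut2, walnut3, walnut4, walnut5 and bowl_rim below 0.075 m or distance between each of walnut1, walnut2, walnut3, walnut4, walnut6 and bowl_rim below 0.075 m or distance between each of walnut1, walnut2, walnut3, walnut5, walnut6 and bowl_rim below 0.075 m or distance between each of walnut1, walnut2, walnut4, walnut5, walnut6 and bowl_rim below 0.075 m or distance between each of walnut1, walnut3, walnut4, walnut5, walnut6 and bowl_rim below 0.075 m or distance between each of walnut2, walnut3, walnut4, walnut5, walnut6 and bowl_rim below 0.075 m) and (distance between walnut0 and bowl_rim below 0.075 m or (x of walnut0 in the frame of pan between -0.182 and 0.182 m and y of walnut0 in the frame of pan between -0.088 and 0.088 m and z of walnut0 in the frame of pan below 0.09 m)) and (distance between walnut1 and bowl_rim below 0.075 m or (x of walnut1 in the frame of pan between -0.182 and 0.182 m and y of walnut1 in the frame of pan between -0.088 and 0.088 m and z of walnut1 in the frame of pan below 0.09 m)) and (distance between walnut2 and bowl_rim below 0.075 m or (x of walnut2 in the frame of pan between -0.182 and 0.182 m and y of walnut2 in the frame of pan between -0.088 and 0.088 m and z of walnut2 in the frame of pan below 0.09 m)) and (distance between walnut3 and bowl_rim below 0.075 m or (x of walnut3 in the frame of pan between -0.182 and 0.182 m and y of walnut3 in the frame of pan between -0.088 and 0.088 m and z of walnut3 in the frame of pan below 0.09 m)) and (distance between walnut4 and bowl_rim below 0.075 m or (x of walnut4 in the frame of pan between -0.182 and 0.182 m and y of walnut4 in the frame of pan between -0.088 and 0.088 m and z of walnut4 in the frame of pan below 0.09 m)) and (distance between walnut5 and bowl_rim below 0.075 m or (x of walnut5 in the frame of pan between -0.182 and 0.182 m and y of walnut5 in the frame of pan between -0.088 and 0.088 m and z of walnut5 in the frame of pan below 0.09 m)) and (distance between walnut6 and bowl_rim below 0.075 m or (x of walnut6 in the frame of pan between -0.182 and 0.182 m and y of walnut6 in the frame of pan between -0.088 and 0.088 m and z of walnut6 in the frame of pan below 0.09 m)) and angle between bowl's own z axis and vertical below 0.25 rad and x of scoop in the frame of board between -0.07 and 0.07 m and y of scoop in the frame of board between -0.05 and 0.05 m and angle between scoop's own z axis and vertical below 0.12 rad and z of scoop in the frame of board below 0.03 m and linear speed of scoop below 0.05 m/s); the robot touches nothing.
It fails at once if a walnut is handled with the gripper's fingers (contact force between the fingers and walnut0 above 1 N or contact force between the fingers and walnut1 above 1 N or contact force between the fingers and walnut2 above 1 N or contact force between the fingers and walnut3 above 1 N or contact force between the fingers and walnut4 above 1 N or contact force between the fingers and walnut5 above 1 N or contact force between the fingers and walnut6 above 1 N).
It fails at once if the scoop is rammed into the pan (over 60 N) (contact force between scoop and pan above 60 N).
It fails at once if the bowl is tipped more than 30 degrees or shoved more than 60 mm (angle between bowl's own z axis and vertical above 0.52 rad or distance of bowl from where it was at the start of the episode above 0.06 m).
It fails at once if a bystander (bottle, jar, cup) is moved more than 30 mm or knocked over (distance of any of oil, jar, cup from where it was at the start of the episode above 0.03 m or angle between any of oil, jar, cup's own z axis and vertical above 0.5 rad).
It also fails if it takes over 72 s, if anything falls off the work surface, if the arm or the gripper's body presses on something with over 40 N, if the wrist force passes 120 N, or if a joint passes its speed limit or range.

## Working session

There is one attempt and no reset: what is moved stays moved. The work goes in short steps, Python scripts to look and compute and a tool call to move; the robot and the scene stay as the last step left them, time stands still between calls to the robot, and variables do not carry over. Pictures are saved under pics/ and viewed, at most 10 in all, crops included, and the job is handed in when it is done.

Besides the shell and the picture viewer there is one more tool, called by a JSON object that holds its "op" and its "data". carry_out: Moves the arm, as the interface text tells. Its arguments: {"type":"object","properties":{"increments":{"type":"array"}},"required":["increments"]}

```bash
ls; mkdir -p pics
cat > h.py <<'E'
import numpy as np, cv2
from rig import ctrl
from scipy.spatial.transform import Rotation as R
np.set_printoptions(precision=4,suppress=True)
def cloud(f):
    z=f["z_map"];h,w=z.shape;fl=h/2/np.tan(np.radians(f["fovy"])/2)
    K=np.array([[fl,0,f["cx"]],[0,fl,f["cy"]],[0,0,1.]])
    u,v=np.meshgrid(np.arange(w),np.arange(h))
    p=cv2.undistortPoints(np.stack([u,v],-1).reshape(-1,1,2).astype(float),K,np.array([f["k1"],0,0,0.])).reshape(h,w,2)
    c=np.stack([p[...,0]*z,-p[...,1]*z,-z,np.ones_like(z)],-1)
    P=(c@np.linalg.inv(f["world_to_cam"]).T)[...,:3]
    P[z<=0]=np.nan
    return P
def save(n,f): cv2.imwrite(f"pics/{n}.png",np.ascontiguousarray(f["pixels"][...,::-1]))
E
python3 - <<'E'
from h import *
a=ctrl.grab_frame("scene");b=ctrl.grab_frame("top")
im=np.hstack([a["pixels"],b["pixels"]])
np.savez("f0.npz",s=cloud(a),t=cloud(b),tp=b["pixels"],sp=a["pixels"])
save("scene0",a);save("top0",b);print(ctrl.sense())
E
```

```text
pics
{'time': 0.1, 'joints': array([ 0.9657,  0.1815,  1.6079,  0.    ,  1.3538, -0.2063]), 'joint_vel': array([ 0.0001, -0.0014, -0.0036,  0.0008,  0.0002, -0.0013]), 'joint_efforts': array([ -0.0006, -44.5879, -35.2237,  -0.0003,   0.0042,  -0.    ]), 'tcp_pos': array([0.223 , 0.5295, 0.2415]), 'ee_rot': array([-0.6221, -3.0787,  0.0023]), 'force': array([ 0.3708,  0.0168, -0.374 ]), 'ft_torque': array([ 0.0005,  0.0297, -0.0052]), 'finger_force': 0.0, 'gripper_width': 0.08555043379001297}
```

View pics/top0.png

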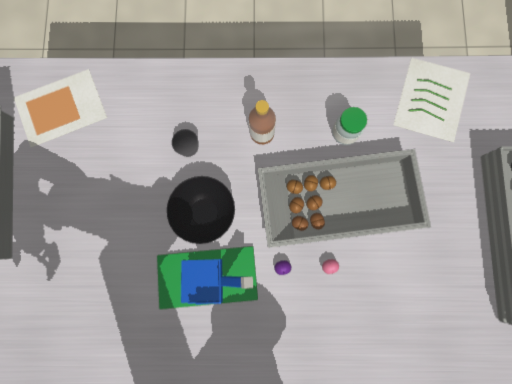

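View pics/scene0.png

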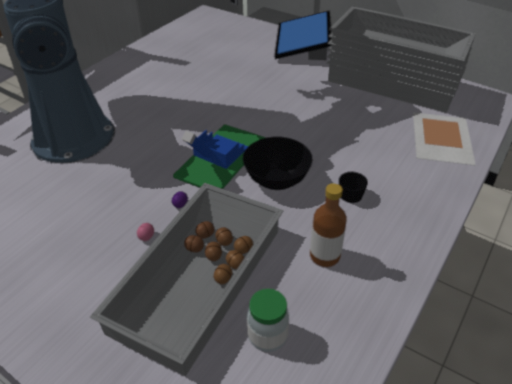

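Top picture: the scoop sits on the green board (~205,280). The black bowl is at (201,210) and the small cup, which resembles it, at (185,142). The pan is at (343,197), with seven brown walnuts near its left end (290-335, 180-225). The purple ball at (283,268) and pink ball at (331,267) are decoys outside the pan. Next I'll measure these.

```bash
cat > m.py <<'E'
from h import *
d=np.load("f0.npz");P=d["t"];px=d["tp"].astype(int);hsv=cv2.cvtColor(d["tp"],cv2.COLOR_RGB2HSV)
for n,(u,v) in dict(cup=(185,142),bowl=(201,210),oil=(262,105),jar=(353,120),panc=(370,190)).items(): print(n,P[v,u])
H,S,V=hsv[...,0].astype(int),hsv[...,1],hsv[...,2]
def rect(m):
    q=P[m][:,:2].astype(np.float32); return cv2.minAreaRect(q),np.nanmean(P[m],0)
g=(H>45)&(H<80)&(S>120)&(P[...,2]<.03); g[:230]=0; print("board",rect(g))
b=(H>105)&(H<125)&(S>150);b[:230]=0;b[:,:150]=0;b[:,270:]=0
print("scoop",rect(b), rect(b&(P[...,2]<.03)))
hb=b&(P[...,2]>.07); print("handle",np.nanmean(P[hb],0),hb.sum(), "topmost",P[275:292:3,236:256:4].reshape(-1,3))
q=P.copy(); 
z=P[...,2]
m=(abs(z-.065)<.006); m[:145]=0;m[250:]=0;m[:,:255]=0;m[:,432:]=0
print("pan",rect(m))
m=(abs(z-.068)<.008); m[:172]=0;m[247:]=0;m[:,:160]=0;m[:,240:]=0
pts=P[m][:,:2]; A=np.c_[2*pts,np.ones(len(pts))];s=np.linalg.lstsq(A,(pts**2).sum(1),rcond=None)[0];print("bowl",s[:2],np.sqrt(s[2]+s[0]**2+s[1]**2),len(pts))
w=(H<20)&(S>120)&(V>40)&(z>.01)&(z<.06); w[:165]=0;w[240:]=0;w[:,:270]=0;w[:,:]&=True;w[:,350:]=0
for (u,v) in [(295,186),(311,183),(328,183),(297,205),(315,202),(300,223),(318,221)]: print("wal",P[v,u])
E
python3 m.py
```

```text
cup [0.7415 0.2127 0.008 ]
bowl [0.5629 0.1662 0.0078]
oil [0.7693 0.0115 0.1901]
jar [ 0.7671 -0.2051  0.0999]
panc [ 0.6143 -0.2638  0.004 ]
board (((0.39874032139778137, 0.14754945039749146), (0.12671218812465668, 0.23749347031116486), 5.304021835327148), array([0.4051, 0.15  , 0.0126]))
scoop (((0.3891541659832001, 0.1448666900396347), (0.15575143694877625, 0.0772336795926094), 62.42105484008789), array([0.3891, 0.1515, 0.0261])) (((0.3866245746612549, 0.15953078866004944), (0.09963811188936234, 0.09698045998811722), 0.03061792440712452), array([0.3893, 0.1627, 0.0152]))
handle [0.3931 0.0798 0.0994] 146 topmost [[0.4028 0.0755 0.0125]
 [0.4027 0.0658 0.0119]
 [0.4026 0.0561 0.0101]
 [0.4027 0.0462 0.0111]
 [0.4028 0.0364 0.0124]
 [0.4012 0.0686 0.1166]
 [0.4018 0.0593 0.1284]
 [0.4024 0.0501 0.1404]
 [0.4022 0.0418 0.1354]
 [0.402  0.0334 0.1317]
 [0.3946 0.0688 0.1126]
 [0.3955 0.0592 0.1283]
 [0.3963 0.05   0.1414]
 [0.3959 0.0418 0.1351]
 [0.3956 0.0334 0.1286]
 [0.3882 0.0687 0.1128]
 [0.3892 0.0592 0.1276]
 [0.39   0.0501 0.1396]
 [0.3898 0.0417 0.1361]
 [0.3893 0.0334 0.1291]
 [0.3745 0.0751 0.0137]
 [0.3746 0.0653 0.0153]
 [0.3839 0.05   0.1401]
 [0.3836 0.0417 0.136 ]
 [0.3746 0.0363 0.0157]
 [0.3673 0.0752 0.0118]
 [0.3674 0.0654 0.0133]
 [0.3674 0.0557 0.0131]
 [0.3673 0.046  0.0124]
 [0.3674 0.0363 0.013 ]]
pan (((0.5884566903114319, -0.18099060654640198), (0.19230785965919495, 0.38778671622276306), 7.225334167480469), array([ 0.5866, -0.1789,  0.0651]))
bowl [0.5583 0.1579] 0.07789754801557511 600
wal [ 0.6183 -0.0698  0.0408]
wal [ 0.6263 -0.1097  0.038 ]
wal [ 0.626  -0.1515  0.0393]
wal [ 0.5712 -0.074   0.0395]
wal [ 0.5786 -0.1182  0.0398]
wal [ 0.5275 -0.0808  0.0365]
wal [ 0.5322 -0.1245  0.0376]
```

```bash
cat >> h.py <<'E'
def yawR(a): return R.from_euler('z',a,degrees=True).as_matrix()
PANY=97.2; PC=np.array([.588,-.181,0]); PR=yawR(PANY)
def scoopR(yaw,up): # up: mouth raised, degrees
    return yawR(yaw)@R.from_euler('y',-up,degrees=True).as_matrix()
def toolR(SR,t,flip):
    c,s=np.cos(np.radians(t)),np.sin(np.radians(t))
    z=SR@[s,0,-c]; y=SR@[0,flip,0]
    return np.c_[np.cross(y,z),y,z]
def cur():
    s=ctrl.sense(); return s,s["tcp_pos"],R.from_rotvec(s["ee_rot"]).as_matrix()
def rows(targets,p0,R0):
    for p,Rt in targets:
        print((R0.T@(p-p0)).round(4).tolist(), np.degrees(R.from_matrix(R0.T@Rt).as_rotvec()).round(2).tolist())
E
python3 - <<'E'
from h import *
s,p,R0=cur(); print(R0)
d=np.load("f0.npz")
for w in [(.6183,-.0698),(.6263,-.1097),(.626,-.1515),(.5712,-.074),(.5786,-.1182),(.5275,-.0808),(.5322,-.1245)]: print((PR.T@(np.r_[w,0]-PC))[:2])
SR=scoopR(94,0); so=np.array([.388,.160,.012]); g=so+SR@[-.101,0,.098]; print(g)
for f in(1,-1):
  T=toolR(SR,20,f); rows([(g+.008*T[:,2]-.10*T[:,2],T)],p,R0)
E
```

```text
[[-0.9215  0.3883 -0.0009]
 [ 0.3883  0.9215 -0.0013]
 [ 0.0003 -0.0016 -1.    ]]
[ 0.1065 -0.044 ]
[ 0.0659 -0.0469]
[ 0.0245 -0.0414]
[0.1083 0.0033]
[0.0635 0.0015]
[0.107  0.0475]
[0.063  0.0483]
[0.395  0.0592 0.11  ]
[-0.3554, -0.3945, 0.0455] [-20.4, -12.62, -115.47]
[-0.3554, -0.3945, 0.0455] [-11.11, 17.96, 62.47]
```

{"op": "carry_out", "data": {"increments": [{"translation": [-0.18,-0.2,0.02],"delta_rot": [-5.5,9,31],"claw": 0.085},{"translation": [-0.355,-0.394,0.045],"delta_rot": [-11.1,18,62.5],"claw": 0.085},{"translation": [-0.355,-0.394,0.045],"delta_rot": [-11.1,18,62.5],"claw": 0.085},{"translation": [-0.355,-0.394,0.045],"delta_rot": [-11.1,18,62.5],"claw": 0.085},{"translation": [-0.355,-0.394,0.045],"delta_rot": [-11.1,18,62.5],"claw": 0.085},{"translation": [-0.355,-0.394,0.045],"delta_rot": [-11.1,18,62.5],"claw": 0.085},{"translation": [-0.355,-0.394,0.045],"delta_rot": [-11.1,18,62.5],"claw": 0.085},{"translation": [-0.355,-0.394,0.045],"delta_rot": [-11.1,18,62.5],"claw": 0.085},{"translation": [-0.355,-0.394,0.045],"delta_rot": [-11.1,18,62.5],"claw": 0.085},{"translation": [-0.355,-0.394,0.045],"delta_rot": [-11.1,18,62.5],"claw": 0.085},{"translation": [-0.355,-0.394,0.045],"delta_rot": [-11.1,18,62.5],"claw": 0.085},{"translation": [-0.355,-0.394,0.045],"delta_rot": [-11.1,18,62.5],"claw": 0.085}]}}

```text
time: 1.6
tcp_pos: [0.3969, 0.03, 0.1972]
ee_rot: [-1.952, -2.096, -0.347]
force: [-1.1, 0.4, -0.4]
gripper_width: 0.0851
finger_force: 0.0
```

Run:
```python
from h import *
f=ctrl.grab_frame("wrist"); save("w1",f); np.savez("w1.npz",P=cloud(f),px=f["pixels"])
s,p,R0=cur(); print(s["time"],s["joints"],p); print(R0)
P=cloud(f); hsv=cv2.cvtColor(f["pixels"],cv2.COLOR_RGB2HSV)
b=(hsv[...,0]>105)&(hsv[...,0]<125)&(hsv[...,1]>130)
h=b&(P[...,2]>.05)&(P[...,1]<.115); q=P[h]; print(len(q))
for y in np.arange(.02,.12,.01):
    k=q[abs(q[:,1]-y)<.005]
    if len(k)>5: print(y,k[:,0].min(),k[:,0].max(),k[:,2].mean())
l=b&(P[...,2]<.03); print(cv2.minAreaRect(P[l][:,:2].astype(np.float32)))
```

```text
1.65 [-0.4751 -0.1308  2.0619  0.3026  1.4057 -0.6258] [0.397  0.03   0.1973]
[[-0.0669  0.9975 -0.0239]
 [ 0.9367  0.071   0.3429]
 [ 0.3437  0.0005 -0.9391]]
1613
0.06 0.3833497030196167 0.4027725252462526 0.12666190526801627
0.06999999999999999 0.3831799477487653 0.40186574173701733 0.11503321549465917
0.07999999999999999 0.38305068882783205 0.578378634083149 0.10045434184781013
0.09 0.38284707537677376 0.5945883534679243 0.08630711329796938
0.09999999999999999 0.3813541467044953 0.6080934836150894 0.07188560217872277
0.10999999999999999 0.34164369263212974 0.6184247889355792 0.05722831321309153
((0.4708403944969177, 0.16167223453521729), (0.2819048762321472, 0.09910915791988373), 1.775511622428894)
```

View pics/w1.png

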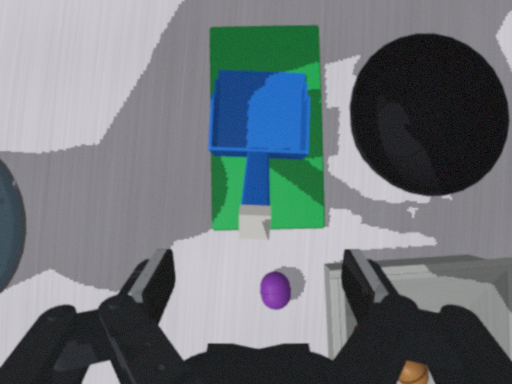

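The wrist view shows the scoop handle at (256,180) with its grey end at (255,222), centred between the fingers. The purple decoy is at (275,290), clear of the path.

Run:
```python
from h import *
s,p,R0=cur()
SR=scoopR(91,0); g=np.array([.393,.060,.110]); T=toolR(SR,20,-1)
rows([(g+(.008-.05)*T[:,2],T),(g+.008*T[:,2],T)],p,R0)
```

```text
[-0.0016, -0.0027, 0.0504] [-1.03, -0.11, 2.9]
[-0.0017, -0.0018, 0.1004] [-1.03, -0.11, 2.9]
```

{"op": "carry_out", "data": {"increments": [{"translation": [-0.002,-0.002,0.05],"delta_rot": [-1,0,3],"claw": 0.085},{"translation": [-0.002,-0.002,0.08],"delta_rot": [-1,0,3],"claw": 0.085},{"translation": [-0.002,-0.002,0.1],"delta_rot": [-1,0,3],"claw": 0.085},{"translation": [-0.002,-0.002,0.1],"delta_rot": [-1,0,3],"claw": 0.085},{"translation": [-0.002,-0.002,0.1],"delta_rot": [-1,0,3],"claw": 0.01},{"translation": [-0.002,-0.002,0.1],"delta_rot": [-1,0,3],"claw": 0.01},{"translation": [-0.002,-0.002,0.1],"delta_rot": [-1,0,3],"claw": 0.01},{"translation": [-0.002,-0.002,0.1],"delta_rot": [-1,0,3],"claw": 0.01},{"translation": [-0.002,-0.002,0.1],"delta_rot": [-1,0,3],"claw": 0.01},{"translation": [-0.002,-0.002,0.1],"delta_rot": [-1,0,3],"claw": 0.01},{"translation": [-0.002,-0.002,0.1],"delta_rot": [-1,0,3],"claw": 0.01},{"translation": [-0.002,-0.002,0.1],"delta_rot": [-1,0,3],"claw": 0.01}]}}

```text
time: 3.15
tcp_pos: [0.3936, 0.061, 0.1032]
ee_rot: [-2.015, -2.043, -0.357]
force: [-0.3, -1.2, 5.7]
gripper_width: 0.0213
finger_force: 60.5
```

```bash
cat >> h.py <<'E'
def setTS(so,yaw):
    s,p,R0=cur(); S=np.eye(4);S[:3,:3]=scoopR(yaw,0);S[:3,3]=so
    T=np.eye(4);T[:3,:3]=R0;T[:3,3]=p; np.save("TS.npy",np.linalg.inv(T)@S)
def scoop():
    s,p,R0=cur();T=np.eye(4);T[:3,:3]=R0;T[:3,3]=p;return T@np.load("TS.npy")
def tcp(lip,up,yaw): # world lip pos -> tool pose
    S=np.eye(4);S[:3,:3]=scoopR(yaw,up);S[:3,3]=np.array(lip)-S[:3,:3]@[.05,0,0]
    T=S@np.linalg.inv(np.load("TS.npy")); return T[:3,3],T[:3,:3]
def pan(x,y,z): return PC+PR@[x,y,z]
def go(l):
    s,p,R0=cur(); rows([tcp(*a) for a in l],p,R0)
def rep():
    S=scoop(); l=S@[.05,0,0,1]; q=PR.T@(l[:3]-PC); s=ctrl.sense()
    print("t",s["time"],"lip pan",q,"up",np.degrees(np.arcsin(S[2,0])),"yaw",np.degrees(np.arctan2(S[1,0],S[0,0])),"F",s["force"],"w",s["gripper_width"],"j",s["joints"])
E
python3 - <<'E'
from h import *
setTS([.395,.161,.012],91)
l0=scoop()@[.05,0,0,1]; print(l0)
a=l0[:3]
go([(a+[0,0,.1],5,91),(pan(-.045,.027,.12),3,97.2),(pan(-.045,.027,.03),0,97.2)])
E
```

```text
[0.3941 0.211  0.012  1.    ]
[0.0228, -0.0, -0.0838] [0.02, 5.0, 0.0]
[-0.3847, 0.1833, -0.2473] [2.29, 2.99, -5.76]
[-0.4087, 0.1828, -0.1688] [2.13, -0.0, -5.82]
```

{"op": "carry_out", "data": {"increments": [{"translation": [0.018,0,-0.045],"delta_rot": [0,0,0],"claw": 0.01},{"translation": [0.036,0,-0.09],"delta_rot": [0,0,0],"claw": 0.01},{"translation": [0,0.02,-0.12],"delta_rot": [0,0,0],"claw": 0.01},{"translation": [-0.05,0.04,-0.14],"delta_rot": [0,0,-1],"claw": 0.01},{"translation": [-0.1,0.06,-0.155],"delta_rot": [0.5,0.5,-2],"claw": 0.01},{"translation": [-0.15,0.08,-0.17],"delta_rot": [1,1,-3],"claw": 0.01},{"translation": [-0.2,0.1,-0.185],"delta_rot": [1.5,1,-4],"claw": 0.01},{"translation": [-0.25,0.125,-0.2],"delta_rot": [2,2,-5],"claw": 0.01},{"translation": [-0.3,0.15,-0.22],"delta_rot": [2.3,3,-5.8],"claw": 0.01},{"translation": [-0.345,0.17,-0.235],"delta_rot": [2.3,3,-5.8],"claw": 0.01},{"translation": [-0.385,0.183,-0.247],"delta_rot": [2.3,3,-5.8],"claw": 0.01},{"translation": [-0.385,0.183,-0.247],"delta_rot": [2.3,3,-5.8],"claw": 0.01},{"translation": [-0.385,0.183,-0.247],"delta_rot": [2.3,3,-5.8],"claw": 0.01}]}}

```text
time: 4.78
tcp_pos: [0.5822, -0.3821, 0.2009]
ee_rot: [-1.863, -2.106, -0.38]
force: [-0.1, 0.6, -0.6]
gripper_width: 0.0212
finger_force: 59.4
```

Run:
```python
from h import *
rep()
f=ctrl.grab_frame("top"); P=cloud(f); px=f["pixels"]; hsv=cv2.cvtColor(px,cv2.COLOR_RGB2HSV)
save("t2",f)
b=(hsv[...,0]>105)&(hsv[...,0]<125)&(hsv[...,1]>130)&(P[...,0]>.45)&(P[...,0]<.75)
print(b.sum()); 
q=P[b]; low=q[q[:,2]<.135]; print(cv2.minAreaRect(low[:,:2].astype(np.float32)), np.median(low,0), scoop()[:3,3])
go([(pan(-.045,.027,.03),-2,97.2),(pan(-.045,.027,.010),-2,97.2),(pan(-.045,.027,.005),-2,97.2)])
```

```text
t 4.775 lip pan [-0.0441  0.0281  0.118 ] up 3.123176811664215 yaw 97.23752911219881 F [-0.1414  0.5854 -0.6078] w 0.0211788796761553 j [-0.8504  0.6879  1.0464  0.2252  1.7448 -0.9716]
2844
((0.5716278553009033, -0.2966691851615906), (0.09908485412597656, 0.13636928796768188), 7.207882404327393) [ 0.5702 -0.2824  0.1181] [ 0.5721 -0.2774  0.1159]
[-0.0234, 0.0008, 0.0718] [-0.11, -5.09, 0.04]
[-0.0313, 0.0008, 0.0902] [-0.11, -5.09, 0.04]
[-0.0333, 0.0008, 0.0948] [-0.11, -5.09, 0.04]
```

View pics/t2.png

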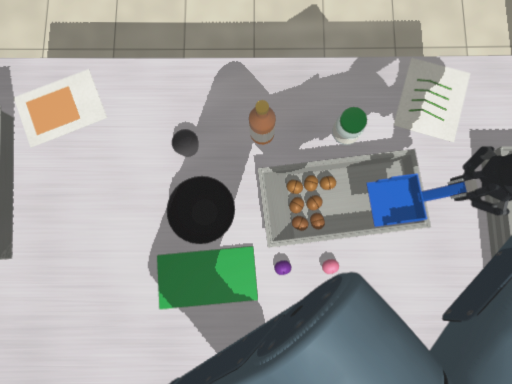

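Top view: the scoop is held at (397,200) over the pan's empty end, mouth towards the walnuts at (290-335, 180-225). Its yaw matches the pan. Now I'll descend to the floor.

{"op": "carry_out", "data": {"increments": [{"translation": [-0.008,0.003,0.025],"delta_rot": [0,-2,0],"claw": 0.01},{"translation": [-0.016,0.004,0.05],"delta_rot": [0,-4,0],"claw": 0.01},{"translation": [-0.0235,0.004,0.072],"delta_rot": [0,-5,0],"claw": 0.01},{"translation": [-0.0275,0.004,0.081],"delta_rot": [0,-5,0],"claw": 0.01},{"translation": [-0.031,0.004,0.09],"delta_rot": [0,-5,0],"claw": 0.01},{"translation": [-0.031,0.004,0.09],"delta_rot": [0,-5,0],"claw": 0.01}]}}

```text
time: 5.58
tcp_pos: [0.5855, -0.3752, 0.107]
ee_rot: [-1.913, -2.164, -0.304]
force: [-0.2, -0.4, -0.7]
gripper_width: 0.0213
finger_force: 59.4
```

Run:
```python
from h import *
rep()
go([(pan(-.045,.027,z),-2,97.2) for z in (.008,.006,.005,.003)])
```

```text
t 5.575 lip pan [-0.0456  0.024   0.0108] up -1.9541337651246586 yaw 97.25856742066172 F [-0.2003 -0.4358 -0.7321] w 0.021335279009899382 j [-0.8222  0.7222  1.1677  0.1825  1.5131 -0.9795]
[-0.0002, -0.0033, 0.0028] [-0.08, -0.05, 0.03]
[-0.0008, -0.0033, 0.0047] [-0.08, -0.05, 0.03]
[-0.0011, -0.0033, 0.0056] [-0.08, -0.05, 0.03]
[-0.0018, -0.0033, 0.0075] [-0.08, -0.05, 0.03]
```

{"op": "carry_out", "data": {"increments": [{"translation": [-0.001,0,0.003],"delta_rot": [0,0,0],"claw": 0.01},{"translation": [-0.002,0,0.0048],"delta_rot": [0,0,0],"claw": 0.01},{"translation": [-0.0025,0,0.006],"delta_rot": [0,0,0],"claw": 0.01},{"translation": [-0.0025,0,0.006],"delta_rot": [0,0,0],"claw": 0.01}]}}

```text
time: 6.08
tcp_pos: [0.5859, -0.3754, 0.1013]
ee_rot: [-1.913, -2.164, -0.305]
force: [-0.7, 3.1, 3.5]
gripper_width: 0.0216
finger_force: 59.8
```

Run:
```python
from h import *
rep()
S=scoop();l=PR.T@((S@[.05,0,0,1])[:3]-PC);z=l[2]
go([(pan(x,l[1],z+.0003),-2,97.2) for x in (.0,.05,.09,.118)])
```

```text
t 6.075 lip pan [-0.0458  0.0235  0.0051] up -1.9375688652417937 yaw 97.27319137662064 F [-0.6938  3.1374  3.5133] w 0.021554477167086507 j [-0.8222  0.7293  1.1686  0.1832  1.5052 -0.9815]
[0.0438, -0.0003, 0.0139] [-0.05, -0.06, 0.06]
[0.0913, -0.0005, 0.0294] [-0.05, -0.06, 0.06]
[0.1293, -0.0005, 0.0419] [-0.05, -0.06, 0.06]
[0.1559, -0.0006, 0.0506] [-0.05, -0.06, 0.06]
```

{"op": "carry_out", "data": {"increments": [{"translation": [0.015,0,0.0045],"delta_rot": [0,0,0],"claw": 0.01},{"translation": [0.03,0,0.0093],"delta_rot": [0,0,0],"claw": 0.01},{"translation": [0.045,0,0.0143],"delta_rot": [0,0,0],"claw": 0.01},{"translation": [0.057,0,0.0182],"delta_rot": [0,0,0],"claw": 0.01},{"translation": [0.069,0,0.0221],"delta_rot": [0,0,0],"claw": 0.01},{"translation": [0.081,0,0.026],"delta_rot": [0,0,0],"claw": 0.01},{"translation": [0.093,0,0.03],"delta_rot": [0,0,0],"claw": 0.01},{"translation": [0.105,0,0.034],"delta_rot": [0,0,0],"claw": 0.01},{"translation": [0.117,0,0.0379],"delta_rot": [0,0,0],"claw": 0.01},{"translation": [0.129,0,0.0418],"delta_rot": [0,0,0],"claw": 0.01},{"translation": [0.129,0,0.0418],"delta_rot": [0,0,0],"claw": 0.01}]}}

```text
time: 7.45
tcp_pos: [0.5689, -0.2401, 0.101]
ee_rot: [-1.912, -2.164, -0.303]
force: [0.4, 0.1, -1.7]
gripper_width: 0.0213
finger_force: 59.3
```

```bash
cat > look.py <<'E'
from h import *
import sys
rep()
f=ctrl.grab_frame("top"); c=cv2.resize(np.ascontiguousarray(f["pixels"][140:255,245:440,::-1]),None,fx=4,fy=4,interpolation=cv2.INTER_CUBIC); cv2.imwrite(f"pics/{sys.argv[1]}.png",cv2.resize(c,(780,460)))
E
python3 look.py t3
```

```text
t 7.45 lip pan [0.0906 0.0237 0.0048] up -1.955575914378247 yaw 97.31783043442313 F [ 0.3656  0.1013 -1.7106] w 0.0213044564523434 j [-0.6995  0.5504  1.4529  0.2161  1.3796 -0.8904]
```

View pics/t3.png

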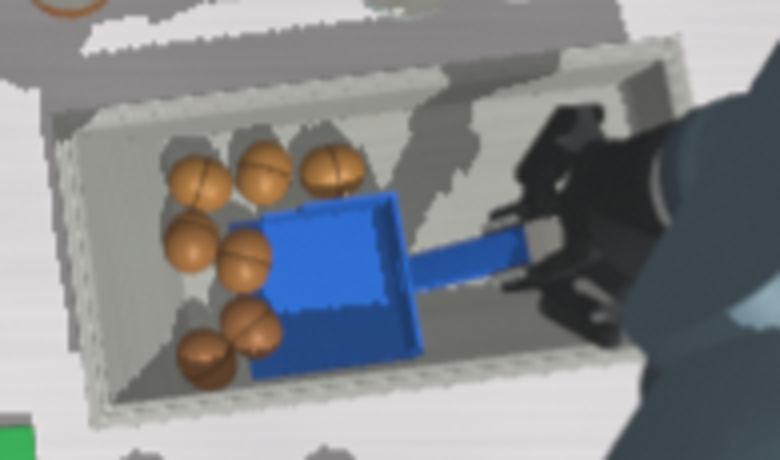

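Two walnuts are on the lip (243,260 and 250,325) and two are just ahead (190,240 and 205,357). Three remain outside the scoop along the upper wall. I'll push on to the ramp and climb it while tilting up.

Run:
```python
from h import *
y=.0237
go([(pan(x,y,z),u,97.2) for x,z,u in [(.118,.0055,-2),(.125,.0125,3),(.134,.021,8),(.142,.029,13),(.151,.038,18),(.158,.046,22),(.155,.075,25),(.15,.11,25),(.14,.16,25),(.13,.17,25)]])
```

```text
[0.0271, -0.0006, 0.0081] [-0.08, -0.01, 0.07]
[0.0244, -0.0006, 0.0137] [-0.06, 4.99, 0.07]
[0.025, -0.0006, 0.0195] [-0.05, 9.99, 0.07]
[0.0255, -0.0005, 0.0262] [-0.03, 14.99, 0.07]
[0.0283, -0.0006, 0.0332] [-0.02, 19.99, 0.07]
[0.0314, -0.0006, 0.0384] [-0.01, 23.99, 0.07]
[0.0336, -0.0006, 0.0182] [0.0, 26.99, 0.07]
[0.0397, -0.0006, -0.0166] [0.0, 26.99, 0.07]
[0.0457, -0.0006, -0.0672] [0.0, 26.99, 0.07]
[0.0393, -0.0006, -0.0799] [0.0, 26.99, 0.07]
```

{"op": "carry_out", "data": {"increments": [{"translation": [0.012,0,0.0035],"delta_rot": [0,0,0],"claw": 0.01},{"translation": [0.027,0,0.008],"delta_rot": [0,0,0],"claw": 0.01},{"translation": [0.0255,0,0.011],"delta_rot": [0,2.5,0],"claw": 0.01},{"translation": [0.0245,0,0.0137],"delta_rot": [0,5,0],"claw": 0.01},{"translation": [0.025,0,0.0165],"delta_rot": [0,7.5,0],"claw": 0.01},{"translation": [0.025,0,0.0195],"delta_rot": [0,10,0],"claw": 0.01},{"translation": [0.0255,0,0.0228],"delta_rot": [0,12.5,0],"claw": 0.01},{"translation": [0.0255,0,0.0262],"delta_rot": [0,15,0],"claw": 0.01},{"translation": [0.0283,0,0.0332],"delta_rot": [0,20,0],"claw": 0.01},{"translation": [0.0314,0,0.0384],"delta_rot": [0,24,0],"claw": 0.01},{"translation": [0.0314,0,0.0384],"delta_rot": [0,24,0],"claw": 0.01}]}}

```text
time: 8.88
tcp_pos: [0.5632, -0.1999, 0.0727]
ee_rot: [-1.666, -1.881, -0.641]
force: [0.2, 0.3, -1.5]
gripper_width: 0.0215
finger_force: 59.3
```

```bash
python3 look.py t4
```

```text
t 8.875 lip pan [0.1576 0.0238 0.0449] up 22.159427247730235 yaw 97.1503784358625 F [ 0.158   0.2946 -1.4616] w 0.021505574944313918 j [-0.7681  0.7597  1.3326  0.4367  1.6565 -0.9896]
```

View pics/t4.png

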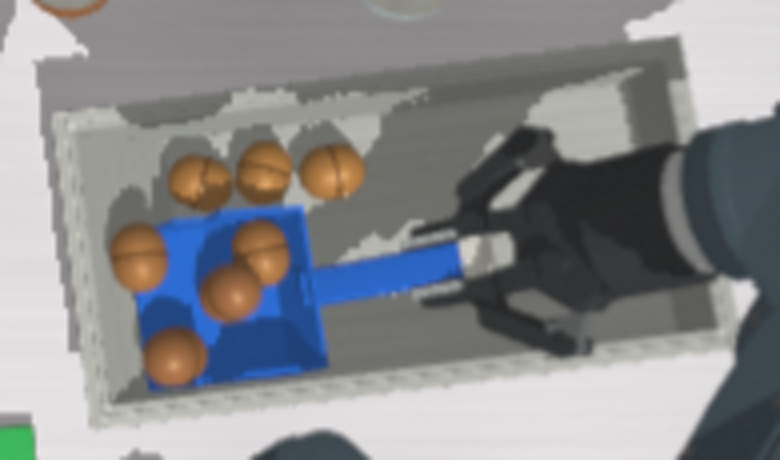

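Two walnuts are deep in the scoop (260,250 and 230,292) and two are near the lip (138,258 and 175,357). I'll keep climbing along the ramp with more tilt, so they roll in.

Run:
```python
from h import *
y=.0238
go([(pan(x,y,z),u,97.2) for x,z,u in [(.168,.056,26),(.178,.067,29),(.183,.075,30),(.187,.1,30),(.187,.16,30)]])
```

```text
[0.0058, -0.0004, 0.007] [0.0, 3.95, -0.01]
[0.014, -0.0004, 0.0119] [0.01, 6.95, -0.01]
[0.021, -0.0004, 0.0116] [0.02, 7.95, -0.01]
[0.0407, -0.0005, -0.0043] [0.02, 7.95, -0.01]
[0.081, -0.0006, -0.0488] [0.02, 7.95, -0.01]
```

{"op": "carry_out", "data": {"increments": [{"translation": [0.006,0,0.007],"delta_rot": [0,4,0],"claw": 0.01},{"translation": [0.01,0,0.0095],"delta_rot": [0,5.5,0],"claw": 0.01},{"translation": [0.014,0,0.012],"delta_rot": [0,7,0],"claw": 0.01},{"translation": [0.021,0,0.0116],"delta_rot": [0,8,0],"claw": 0.01},{"translation": [0.021,0,0.0116],"delta_rot": [0,8,0],"claw": 0.01},{"translation": [0.021,0,0.0116],"delta_rot": [0,8,0],"claw": 0.01},{"translation": [0.031,0,0.004],"delta_rot": [0,8,0],"claw": 0.01},{"translation": [0.041,0,-0.0045],"delta_rot": [0,8,0],"claw": 0.01},{"translation": [0.054,0,-0.019],"delta_rot": [0,8,0],"claw": 0.01},{"translation": [0.067,0,-0.034],"delta_rot": [0,8,0],"claw": 0.01},{"translation": [0.081,0,-0.049],"delta_rot": [0,8,0],"claw": 0.01},{"translation": [0.081,0,-0.049],"delta_rot": [0,8,0],"claw": 0.01},{"translation": [0.081,0,-0.049],"delta_rot": [0,8,0],"claw": 0.01}]}}

```text
time: 10.55
tcp_pos: [0.5605, -0.1727, 0.1647]
ee_rot: [-1.579, -1.785, -0.737]
force: [0.3, 0.6, -2.6]
gripper_width: 0.0216
finger_force: 59.4
```

```bash
python3 look.py t5
```

```text
t 10.55 lip pan [0.1871 0.0232 0.1608] up 30.01258114502075 yaw 97.23026822815494 F [ 0.3198  0.6434 -2.5859] w 0.02163418280320386 j [-0.7693  0.6784  1.3229  0.5238  1.8501 -0.9347]
```

View pics/t5.png

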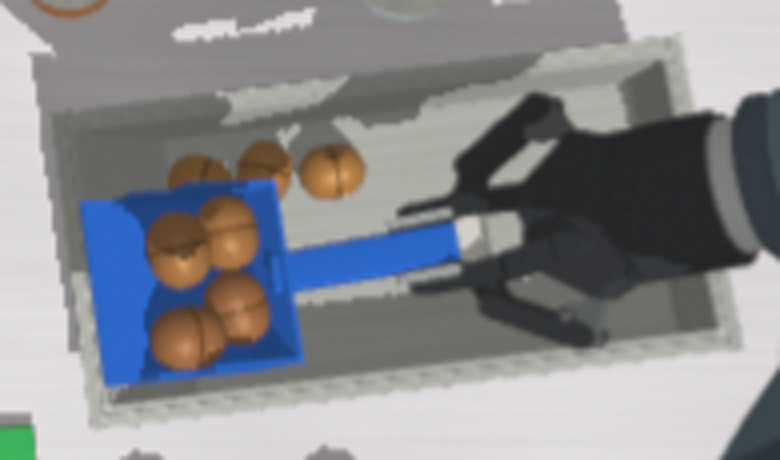

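Four walnuts sit securely at the back of the scoop (180,250), (228,232), (185,338) and (237,307). Now to the bowl.

Run:
```python
from h import *
print(scoop()@[.05,0,0,1])
go([([.562,.115,.15],27,97),([.562,.117,.12],10,97)])
print()
go([([.562,.117,.10],0,97),([.562,.117,.095],-15,97),([.562,.117,.09],-30,97),([.562,.117,.09],-50,97)])
```

```text
[0.5413 0.002  0.1605 1.    ]
[0.0697, 0.0337, 0.0852] [-0.17, -3.06, 0.14]
[0.0942, 0.0339, 0.0824] [-0.21, -20.06, 0.15]

[0.1086, 0.0339, 0.088] [-0.23, -30.06, 0.15]
[0.1505, 0.0339, 0.0904] [-0.26, -45.06, 0.15]
[0.1912, 0.0339, 0.1046] [-0.29, -60.06, 0.16]
[0.2431, 0.0339, 0.1364] [-0.32, -80.06, 0.16]
```

{"op": "carry_out", "data": {"increments": [{"translation": [0.012,0.006,0.014],"delta_rot": [0,0,0],"claw": 0.01},{"translation": [0.03,0.015,0.036],"delta_rot": [0,0,0],"claw": 0.01},{"translation": [0.048,0.024,0.058],"delta_rot": [0,0,0],"claw": 0.01},{"translation": [0.062,0.031,0.077],"delta_rot": [0,-2,0],"claw": 0.01},{"translation": [0.07,0.034,0.085],"delta_rot": [0,-3,0],"claw": 0.01},{"translation": [0.07,0.034,0.085],"delta_rot": [0,-3,0],"claw": 0.01},{"translation": [0.083,0.034,0.083],"delta_rot": [0,-12,0],"claw": 0.01},{"translation": [0.094,0.034,0.082],"delta_rot": [0,-20,0],"claw": 0.01},{"translation": [0.102,0.034,0.085],"delta_rot": [0,-25,0],"claw": 0.01},{"translation": [0.109,0.034,0.088],"delta_rot": [0,-30,0],"claw": 0.01},{"translation": [0.123,0.034,0.089],"delta_rot": [0,-35,0],"claw": 0.01},{"translation": [0.137,0.034,0.09],"delta_rot": [0,-40,0],"claw": 0.01},{"translation": [0.15,0.034,0.09],"delta_rot": [0,-45,0],"claw": 0.01},{"translation": [0.164,0.034,0.095],"delta_rot": [0,-50,0],"claw": 0.01},{"translation": [0.178,0.034,0.1],"delta_rot": [0,-55,0],"claw": 0.01},{"translation": [0.191,0.034,0.105],"delta_rot": [0,-60,0],"claw": 0.01},{"translation": [0.217,0.034,0.12],"delta_rot": [0,-70,0],"claw": 0.01},{"translation": [0.23,0.034,0.128],"delta_rot": [0,-75,0],"claw": 0.01},{"translation": [0.23,0.034,0.128],"delta_rot": [0,-75,0],"claw": 0.01}]}}

```text
time: 12.98
tcp_pos: [0.5638, 0.0771, 0.2588]
ee_rot: [1.844, 2.093, -0.41]
force: [-0.2, 0.4, -2.1]
gripper_width: 0.0214
finger_force: 59.4
```

```bash
cat > look2.py <<'E'
from h import *
import sys
rep()
f=ctrl.grab_frame("top");g=ctrl.grab_frame("scene")
a=f["pixels"][110:310,110:440,::-1]; b=g["pixels"][90:330,90:350,::-1]
cv2.imwrite(f"pics/{sys.argv[1]}.png",np.hstack([cv2.resize(a,(440,267*440//440)),np.ascontiguousarray(cv2.resize(b,(289,267)))]))
E
python3 look2.py t6
```

```text
t 12.975 lip pan [ 0.3009 -0.0105  0.0883] up -44.92987886043311 yaw 97.65490084023897 F [-0.1616  0.417  -2.0503] w 0.021352687336346127 j [ 0.1561  0.215   1.5915 -0.4424  1.3727  0.1267]
```

View pics/t6.png

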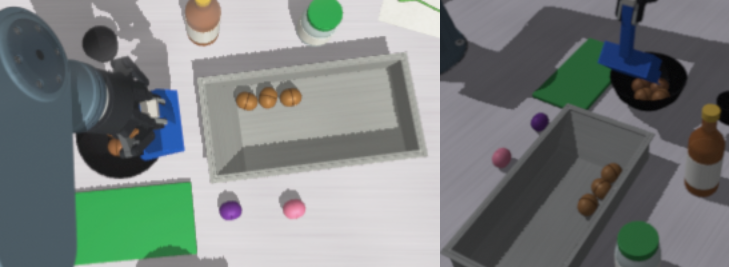

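The walnuts lie in the bowl (right panel ~650,90). Three remain in the pan in a row at (245-290,100). Now the second pass, along the other wall.

Run:
```python
from h import *
go([([.562,.08,.20],-10,97),(pan(.1,-.03,.17),-2,97.2),(pan(-.045,-.03,.13),-2,97.2),(pan(-.045,-.03,.03),-2,97.2)])
```

```text
[-0.1387, -0.0049, 0.0015] [-0.12, 34.9, 0.24]
[-0.2786, 0.0193, 0.1206] [-0.12, 42.9, 0.03]
[-0.3934, 0.0199, 0.2178] [-0.12, 42.9, 0.03]
[-0.3515, 0.0201, 0.3086] [-0.12, 42.9, 0.03]
```

{"op": "carry_out", "data": {"increments": [{"translation": [-0.035,0,0],"delta_rot": [0,8.7,0],"claw": 0.01},{"translation": [-0.07,0,0],"delta_rot": [0,17.5,0],"claw": 0.01},{"translation": [-0.105,0,0],"delta_rot": [0,26,0],"claw": 0.01},{"translation": [-0.139,-0.003,0.002],"delta_rot": [0,35,0],"claw": 0.01},{"translation": [-0.174,0.003,0.032],"delta_rot": [0,37,0],"claw": 0.01},{"translation": [-0.209,0.008,0.062],"delta_rot": [0,40,0],"claw": 0.01},{"translation": [-0.244,0.014,0.092],"delta_rot": [0,43,0],"claw": 0.01},{"translation": [-0.279,0.019,0.121],"delta_rot": [0,43,0],"claw": 0.01},{"translation": [-0.317,0.0195,0.153],"delta_rot": [0,43,0],"claw": 0.01},{"translation": [-0.355,0.02,0.185],"delta_rot": [0,43,0],"claw": 0.01},{"translation": [-0.393,0.02,0.218],"delta_rot": [0,43,0],"claw": 0.01},{"translation": [-0.393,0.02,0.218],"delta_rot": [0,43,0],"claw": 0.01},{"translation": [-0.378,0.02,0.251],"delta_rot": [0,43,0],"claw": 0.01},{"translation": [-0.363,0.02,0.283],"delta_rot": [0,43,0],"claw": 0.01},{"translation": [-0.3515,0.02,0.3086],"delta_rot": [0,43,0],"claw": 0.01},{"translation": [-0.3515,0.02,0.3086],"delta_rot": [0,43,0],"claw": 0.01}]}}

```text
time: 15.08
tcp_pos: [0.6371, -0.3672, 0.1247]
ee_rot: [-1.912, -2.158, -0.305]
force: [-0.2, 0.2, -0.8]
gripper_width: 0.0213
finger_force: 59.4
```

Run:
```python
from h import *
rep()
f=ctrl.grab_frame("top"); P=cloud(f); hsv=cv2.cvtColor(f["pixels"],cv2.COLOR_RGB2HSV); z=P[...,2]
d=np.hypot(P[...,0]-.558,P[...,1]-.158)
m=(d<.068)&(hsv[...,1]>110)&(hsv[...,0]<20)&(hsv[...,2]>30)
print("brown px in bowl",m.sum(),"one walnut ~",((hsv[...,1]>110)&(hsv[...,0]<20)&(P[...,0]>.52)&(P[...,0]<.66)&(P[...,1]<-.03)&(P[...,1]>-.3)&(z<.06)).sum()/3)
q=(abs(z-.068)<.008)&(d<.1)&(d>.05); pts=P[q][:,:2]; A=np.c_[2*pts,np.ones(len(pts))];print("bowl",np.linalg.lstsq(A,(pts**2).sum(1),rcond=None)[0][:2])
w=(hsv[...,1]>110)&(hsv[...,0]<20)&(P[...,0]>.52)&(P[...,0]<.68)&(P[...,1]<-.03)&(P[...,1]>-.36)&(z>.028)&(z<.06)
n,l,st,c=cv2.connectedComponentsWithStats(w.astype(np.uint8))
for i in range(1,n):
    if st[i,4]>15: print(st[i,4],(PR.T@(P[l==i].mean(0)-PC)))
go([(pan(-.045,-.03,z),-2,97.2) for z in (.01,.005)])
```

```text
t 15.075 lip pan [-0.0437 -0.0281  0.0291] up -1.7179224768414885 yaw 97.18140420706114 F [-0.1528  0.2382 -0.7631] w 0.021338588355158387 j [-0.7674  0.787   1.0249  0.1968  1.5844 -0.9109]
brown px in bowl 759 one walnut ~ 158.0
bowl [0.5582 0.1578]
149 [ 0.0658 -0.0486  0.0347]
143 [ 0.0238 -0.0441  0.035 ]
142 [ 0.1063 -0.0478  0.0352]
[-0.0065, 0.0006, 0.0197] [-0.08, -0.12, -0.04]
[-0.008, 0.0006, 0.0244] [-0.08, -0.12, -0.04]
```

{"op": "carry_out", "data": {"increments": [{"translation": [-0.004,0.003,0.0115],"delta_rot": [0,0,0],"claw": 0.01},{"translation": [-0.0065,0.003,0.0197],"delta_rot": [0,0,0],"claw": 0.01},{"translation": [-0.0075,0.003,0.0225],"delta_rot": [0,0,0],"claw": 0.01},{"translation": [-0.008,0.003,0.0242],"delta_rot": [0,0,0],"claw": 0.01},{"translation": [-0.008,0.003,0.0242],"delta_rot": [0,0,0],"claw": 0.01}]}}

```text
time: 15.75
tcp_pos: [0.6421, -0.3673, 0.1019]
ee_rot: [-1.913, -2.164, -0.304]
force: [0.7, 0.4, -0.3]
gripper_width: 0.0214
finger_force: 59.6
```

Run:
```python
from h import *
rep()
S=scoop();l=PR.T@((S@[.05,0,0,1])[:3]-PC);y=l[1]
go([(pan(x,y,.0053),-2,97.2) for x in (0,.05,.09)]+[(pan(x,y,z),u,97.2) for x,z,u in [(.118,.0055,-2),(.125,.0125,3),(.134,.021,8),(.142,.029,13),(.151,.038,18),(.158,.046,22),(.168,.056,26),(.178,.067,29),(.183,.075,30),(.187,.1,30),(.187,.16,30)]])
```

```text
t 15.75 lip pan [-0.0449 -0.0332  0.0056] up -1.9889542849887902 yaw 97.2621727813724 F [ 0.6649  0.3708 -0.2811] w 0.02142300248026155 j [-0.7627  0.8156  1.0242  0.1971  1.5508 -0.9143]
[0.0427, -0.0003, 0.0142] [-0.06, -0.01, 0.04]
[0.0902, -0.0005, 0.0298] [-0.06, -0.01, 0.04]
[0.1282, -0.0006, 0.0422] [-0.06, -0.01, 0.04]
[0.1549, -0.0007, 0.0507] [-0.06, -0.01, 0.04]
[0.1522, -0.0006, 0.0563] [-0.05, 4.99, 0.04]
[0.1527, -0.0006, 0.0621] [-0.03, 9.99, 0.05]
[0.1532, -0.0006, 0.0689] [-0.02, 14.99, 0.05]
[0.156, -0.0006, 0.0758] [0.0, 19.99, 0.05]
[0.1592, -0.0007, 0.081] [0.01, 23.99, 0.05]
[0.1665, -0.0007, 0.0857] [0.03, 27.99, 0.05]
[0.176, -0.0007, 0.0869] [0.04, 30.99, 0.05]
[0.1822, -0.0007, 0.0837] [0.04, 31.99, 0.05]
[0.1938, -0.0008, 0.0612] [0.04, 31.99, 0.05]
[0.2124, -0.0008, 0.0042] [0.04, 31.99, 0.05]
```

{"op": "carry_out", "data": {"increments": [{"translation": [0,-0.003,0],"delta_rot": [0,0,0],"claw": 0.01},{"translation": [0.015,-0.003,0.0048],"delta_rot": [0,0,0],"claw": 0.01},{"translation": [0.029,-0.003,0.0095],"delta_rot": [0,0,0],"claw": 0.01},{"translation": [0.043,-0.003,0.0142],"delta_rot": [0,0,0],"claw": 0.01},{"translation": [0.055,-0.003,0.0182],"delta_rot": [0,0,0],"claw": 0.01},{"translation": [0.067,-0.003,0.0222],"delta_rot": [0,0,0],"claw": 0.01},{"translation": [0.079,-0.003,0.0261],"delta_rot": [0,0,0],"claw": 0.01},{"translation": [0.09,-0.003,0.0298],"delta_rot": [0,0,0],"claw": 0.01},{"translation": [0.102,-0.003,0.0336],"delta_rot": [0,0,0],"claw": 0.01},{"translation": [0.115,-0.003,0.0379],"delta_rot": [0,0,0],"claw": 0.01},{"translation": [0.128,-0.003,0.0421],"delta_rot": [0,0,0],"claw": 0.01},{"translation": [0.141,-0.003,0.0462],"delta_rot": [0,0,0],"claw": 0.01},{"translation": [0.155,-0.003,0.0506],"delta_rot": [0,0,0],"claw": 0.01},{"translation": [0.1535,-0.003,0.0535],"delta_rot": [0,2.5,0],"claw": 0.01},{"translation": [0.1522,-0.003,0.0563],"delta_rot": [0,5,0],"claw": 0.01},{"translation": [0.1525,-0.003,0.0592],"delta_rot": [0,7.5,0],"claw": 0.01},{"translation": [0.1527,-0.003,0.0621],"delta_rot": [0,10,0],"claw": 0.01},{"translation": [0.153,-0.003,0.0655],"delta_rot": [0,12.5,0],"claw": 0.01},{"translation": [0.1532,-0.003,0.0689],"delta_rot": [0,15,0],"claw": 0.01},{"translation": [0.156,-0.003,0.0758],"delta_rot": [0,20,0],"claw": 0.01}]}}

```text
time: 18.25
tcp_pos: [0.6185, -0.1971, 0.0789]
ee_rot: [-1.707, -1.932, -0.592]
force: [0.2, -0.3, -1.4]
gripper_width: 0.0215
finger_force: 59.5
```

Run:
```python
from h import *
rep()
S=scoop();l=PR.T@((S@[.05,0,0,1])[:3]-PC);y=l[1]
go([(pan(x,y,z),u,97.2) for x,z,u in [(.158,.046,22),(.168,.056,26),(.178,.067,29),(.183,.075,30),(.187,.1,30),(.187,.16,30)]])
```

```text
t 18.25 lip pan [ 0.1511 -0.0312  0.039 ] up 18.161767242594024 yaw 97.29284483755832 F [ 0.1726 -0.349  -1.4244] w 0.02151174795285613 j [-0.6996  0.7952  1.2226  0.4358  1.6407 -0.9089]
[0.0008, -0.0001, 0.0064] [0.05, 3.84, 0.11]
[0.0061, -0.0001, 0.0133] [0.06, 7.84, 0.12]
[0.0146, -0.0002, 0.0177] [0.07, 10.84, 0.12]
[0.0215, -0.0002, 0.0169] [0.07, 11.84, 0.12]
[0.0401, -0.0002, -0.0003] [0.07, 11.84, 0.12]
[0.0773, -0.0002, -0.0474] [0.07, 11.84, 0.12]
```

{"op": "carry_out", "data": {"increments": [{"translation": [0.001,0,0.0064],"delta_rot": [0,4,0],"claw": 0.01},{"translation": [0.0035,0,0.01],"delta_rot": [0,6,0],"claw": 0.01},{"translation": [0.006,0,0.0133],"delta_rot": [0,8,0],"claw": 0.01},{"translation": [0.0146,0,0.0177],"delta_rot": [0,11,0],"claw": 0.01},{"translation": [0.0215,0,0.0169],"delta_rot": [0,12,0],"claw": 0.01},{"translation": [0.0215,0,0.0169],"delta_rot": [0,12,0],"claw": 0.01},{"translation": [0.0215,0,0.0169],"delta_rot": [0,12,0],"claw": 0.01},{"translation": [0.031,0,0.008],"delta_rot": [0,12,0],"claw": 0.01},{"translation": [0.04,0,0],"delta_rot": [0,12,0],"claw": 0.01},{"translation": [0.053,0,-0.016],"delta_rot": [0,12,0],"claw": 0.01},{"translation": [0.065,0,-0.032],"delta_rot": [0,12,0],"claw": 0.01},{"translation": [0.077,0,-0.047],"delta_rot": [0,12,0],"claw": 0.01},{"translation": [0.077,0,-0.047],"delta_rot": [0,12,0],"claw": 0.01},{"translation": [0.077,0,-0.047],"delta_rot": [0,12,0],"claw": 0.01}]}}

```text
time: 20.0
tcp_pos: [0.614, -0.1657, 0.1624]
ee_rot: [-1.579, -1.785, -0.737]
force: [0.6, 0.8, -2.0]
gripper_width: 0.0211
finger_force: 59.7
```

```bash
python3 look2.py t7
python3 - <<'E'
from h import *
print(scoop()@[.05,0,0,1])
go([([.562,.115,.15],27,97),([.562,.117,.12],10,97),([.562,.117,.10],0,97),([.562,.117,.095],-15,97),([.562,.117,.09],-30,97),([.562,.117,.09],-45,97)])
E
```

```text
t 20.0 lip pan [ 0.1873 -0.0308  0.1585] up 30.01972695833977 yaw 97.22679808712712 F [ 0.5594  0.7777 -1.9956] w 0.021079837532436824 j [-0.7126  0.762   1.1896  0.5669  1.8658 -0.8612]
[0.5948 0.0089 0.158  1.    ]
[0.0713, -0.0202, 0.0834] [-0.18, -3.09, 0.12]
[0.0958, -0.02, 0.0806] [-0.22, -20.09, 0.13]
[0.1101, -0.02, 0.0862] [-0.25, -30.09, 0.14]
[0.1521, -0.0201, 0.0886] [-0.28, -45.09, 0.14]
[0.1927, -0.0201, 0.1029] [-0.31, -60.09, 0.15]
[0.2328, -0.0201, 0.1251] [-0.34, -75.09, 0.15]
```

View pics/t7.png

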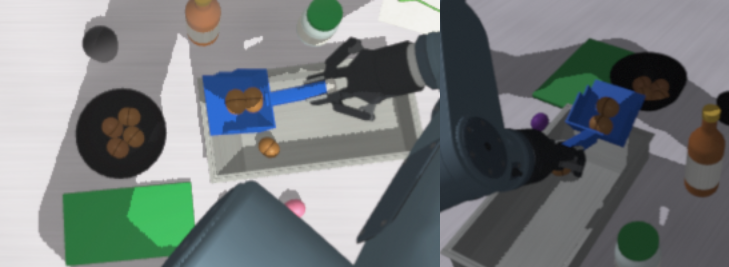

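Four walnuts are in the bowl (105-135,115-148), two are in the scoop (243,100) and one is left in the pan (268,147), which is allowed. I'll pour these two.

{"op": "carry_out", "data": {"increments": [{"translation": [0.012,-0.004,0.014],"delta_rot": [0,0,0],"claw": 0.01},{"translation": [0.03,-0.009,0.036],"delta_rot": [0,0,0],"claw": 0.01},{"translation": [0.048,-0.014,0.058],"delta_rot": [0,0,0],"claw": 0.01},{"translation": [0.063,-0.018,0.076],"delta_rot": [0,-2,0],"claw": 0.01},{"translation": [0.071,-0.02,0.083],"delta_rot": [0,-3,0],"claw": 0.01},{"translation": [0.071,-0.02,0.083],"delta_rot": [0,-3,0],"claw": 0.01},{"translation": [0.084,-0.02,0.082],"delta_rot": [0,-12,0],"claw": 0.01},{"translation": [0.096,-0.02,0.081],"delta_rot": [0,-20,0],"claw": 0.01},{"translation": [0.103,-0.02,0.084],"delta_rot": [0,-25,0],"claw": 0.01},{"translation": [0.11,-0.02,0.086],"delta_rot": [0,-30,0],"claw": 0.01},{"translation": [0.124,-0.02,0.087],"delta_rot": [0,-35,0],"claw": 0.01},{"translation": [0.138,-0.02,0.088],"delta_rot": [0,-40,0],"claw": 0.01},{"translation": [0.152,-0.02,0.0886],"delta_rot": [0,-45,0],"claw": 0.01},{"translation": [0.166,-0.02,0.093],"delta_rot": [0,-50,0],"claw": 0.01},{"translation": [0.18,-0.02,0.098],"delta_rot": [0,-55,0],"claw": 0.01},{"translation": [0.193,-0.02,0.103],"delta_rot": [0,-60,0],"claw": 0.01},{"translation": [0.219,-0.02,0.117],"delta_rot": [0,-70,0],"claw": 0.01},{"translation": [0.233,-0.02,0.125],"delta_rot": [0,-75,0],"claw": 0.01},{"translation": [0.233,-0.02,0.125],"delta_rot": [0,-75,0],"claw": 0.01}]}}

```text
time: 22.48
tcp_pos: [0.5644, 0.0771, 0.2609]
ee_rot: [1.844, 2.093, -0.409]
force: [0.4, 0.6, -1.6]
gripper_width: 0.0212
finger_force: 59.5
```

Run:
```python
from h import *
rep()
go([([.562,.08,.20],-10,97),([.45,.10,.18],0,94),([.393,.205,.10],0,92),([.393,.205,.02],0,92)])
```

```text
t 22.475 lip pan [ 0.3008 -0.0111  0.0904] up -44.9357491305292 yaw 97.63521413259689 F [ 0.3978  0.6383 -1.6074] w 0.02120623622448909 j [ 0.1559  0.2141  1.5883 -0.4422  1.3762  0.1249]
[-0.1398, -0.0057, 0.0042] [-0.12, 34.94, 0.42]
[-0.1063, -0.1221, 0.0383] [0.01, 44.93, 3.48]
[0.0288, -0.1705, 0.064] [0.1, 44.91, 5.53]
[0.0624, -0.1703, 0.1366] [0.1, 44.91, 5.53]
```

{"op": "carry_out", "data": {"increments": [{"translation": [-0.035,0,0],"delta_rot": [0,8.7,0],"claw": 0.01},{"translation": [-0.07,0,0],"delta_rot": [0,17.5,0],"claw": 0.01},{"translation": [-0.105,0,0],"delta_rot": [0,26,0],"claw": 0.01},{"translation": [-0.14,-0.005,0.004],"delta_rot": [0,35,0],"claw": 0.01},{"translation": [-0.128,-0.045,0.015],"delta_rot": [0,38,1],"claw": 0.01},{"translation": [-0.117,-0.085,0.027],"delta_rot": [0,42,2],"claw": 0.01},{"translation": [-0.106,-0.122,0.038],"delta_rot": [0,45,3.5],"claw": 0.01},{"translation": [-0.06,-0.14,0.047],"delta_rot": [0,45,4.5],"claw": 0.01},{"translation": [-0.015,-0.155,0.056],"delta_rot": [0,45,5.5],"claw": 0.01},{"translation": [0.029,-0.17,0.064],"delta_rot": [0,45,5.5],"claw": 0.01},{"translation": [0.029,-0.17,0.064],"delta_rot": [0,45,5.5],"claw": 0.01},{"translation": [0.04,-0.17,0.088],"delta_rot": [0,45,5.5],"claw": 0.01},{"translation": [0.051,-0.17,0.112],"delta_rot": [0,45,5.5],"claw": 0.01},{"translation": [0.0624,-0.17,0.1366],"delta_rot": [0,45,5.5],"claw": 0.01},{"translation": [0.0624,-0.17,0.1366],"delta_rot": [0,45,5.5],"claw": 0.01}]}}

```text
time: 24.35
tcp_pos: [0.3956, 0.0523, 0.1109]
ee_rot: [-2.0, -2.055, -0.357]
force: [0.1, -0.6, -1.2]
gripper_width: 0.0214
finger_force: 59.9
```

Run:
```python
from h import *
rep(); print(scoop()); 
f=ctrl.grab_frame("top"); P=cloud(f); hsv=cv2.cvtColor(f["pixels"],cv2.COLOR_RGB2HSV)
b=(hsv[...,0]>105)&(hsv[...,0]<125)&(hsv[...,1]>130)&(P[...,0]<.5)&(P[...,0]>.3)&(P[...,1]>.105)&(P[...,1]<.3)&(P[...,2]<.035); print(b.sum())
if b.sum()>50:
    A=np.c_[P[b][:,:2],np.ones(b.sum())]; print("plane",np.linalg.lstsq(A,P[b][:,2],rcond=None)[0], P[b].mean(0))
go([([.393,.205,.014],0,92),([.393,.205,.011],0,92)])
```

```text
t 24.35 lip pan [0.4048 0.1442 0.0201] up 0.1367361099168386 yaw 91.76112655780068 F [ 0.0797 -0.5534 -1.1525] w 0.021366149718837126 j [-0.4325 -0.0016  2.148   0.3424  1.1782 -0.621 ]
[[-0.0307 -0.9995 -0.0011  0.3958]
 [ 0.9995 -0.0307 -0.0024  0.1525]
 [ 0.0024 -0.0012  1.      0.02  ]
 [ 0.      0.      0.      1.    ]]
1525
plane [-0.0037  0.0016  0.0239] [0.3921 0.1538 0.0227]
[0.0003, -0.0012, 0.0073] [0.24, -0.09, -0.15]
[-0.0007, -0.0012, 0.0101] [0.24, -0.09, -0.15]
```

Level and on position. Lower it, release, and back off along the tool axis.

{"op": "carry_out", "data": {"increments": [{"translation": [-0.001,0,0.004],"delta_rot": [0,0,0],"claw": 0.01},{"translation": [-0.002,0,0.0065],"delta_rot": [0,0,0],"claw": 0.01},{"translation": [-0.0025,0,0.008],"delta_rot": [0,0,0],"claw": 0.01},{"translation": [-0.0025,0,0.008],"delta_rot": [0,0,0],"claw": 0.01}]}}

```text
time: 24.9
tcp_pos: [0.396, 0.0538, 0.1035]
ee_rot: [-1.999, -2.06, -0.359]
force: [0.6, -1.1, 0.8]
gripper_width: 0.0214
finger_force: 60.3
```

{"op": "carry_out", "data": {"increments": [{"translation": [-0.0025,0,0.008],"delta_rot": [0,0,0],"claw": 0.085},{"translation": [-0.0025,0,0.008],"delta_rot": [0,0,0],"claw": 0.085},{"translation": [-0.0025,0,0.008],"delta_rot": [0,0,0],"claw": 0.085},{"translation": [-0.0025,0,0.008],"delta_rot": [0,0,0],"claw": 0.085},{"translation": [-0.0025,0,0.008],"delta_rot": [0,0,0],"claw": 0.085},{"translation": [-0.0025,0,0.008],"delta_rot": [0,0,0],"claw": 0.085},{"translation": [-0.0025,0,-0.02],"delta_rot": [0,0,0],"claw": 0.085},{"translation": [-0.0025,0,-0.06],"delta_rot": [0,0,0],"claw": 0.085},{"translation": [-0.0025,0,-0.11],"delta_rot": [0,0,0],"claw": 0.085},{"translation": [-0.0025,0,-0.15],"delta_rot": [0,0,0],"claw": 0.085},{"translation": [-0.0025,0,-0.15],"delta_rot": [0,0,0],"claw": 0.085}]}}

```text
time: 26.28
tcp_pos: [0.3986, -0.0018, 0.2459]
ee_rot: [-2.003, -2.064, -0.361]
force: [0.6, 0.6, -0.6]
gripper_width: 0.0849
finger_force: 0.0
```

```bash
python3 look2.py t8
python3 - <<'E'
from h import *
f=ctrl.grab_frame("top"); P=cloud(f); hsv=cv2.cvtColor(f["pixels"],cv2.COLOR_RGB2HSV)
b=(hsv[...,0]>105)&(hsv[...,0]<125)&(hsv[...,1]>130)&(P[...,0]<.5)&(P[...,0]>.3)&(P[...,1]>.105)&(P[...,1]<.3)&(P[...,2]<.035)
A=np.c_[P[b][:,:2],np.ones(b.sum())]; print(b.sum(),"plane",np.linalg.lstsq(A,P[b][:,2],rcond=None)[0], P[b].mean(0), ctrl.sense()["force"])
E
```

```text
t 26.275 lip pan [0.3503 0.1475 0.1543] up -0.1553145772759961 yaw 91.8298604830902 F [ 0.6222  0.649  -0.6079] w 0.08491964240697433 j [-0.5505 -0.1881  2.0057  0.2945  1.5157 -0.6251]
1513 plane [-0.0096 -0.0014  0.0193] [0.3922 0.1551 0.0153] [-0.9552  0.3473  0.805 ]
```

View pics/t8.png

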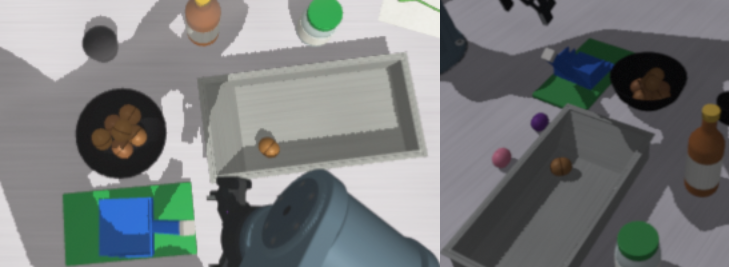

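The bowl holds the heap of six (120,130), one walnut is in the pan (268,147), and the scoop lies flat on the board (127,225) with the gripper clear.

```bash
python3 -c "
from rig import ctrl
print(ctrl.close_job())"
```

```text
the job is handed in; nothing more can be done
None
```

I handed the job in at about 26 s of the 72 s limit: by the last picture, six walnuts are in the black bowl, one is still in the pan, and the scoop lies flat and released on the green board; no verdict came back.

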